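# Fetch the pusher from among the mills and oil, and put them back

### The arm

A 7-joint arm with a two-finger parallel gripper is mounted at the origin on the work surface. World frame = base frame: x ahead of the robot, y to its left, z up, the work surface at z = 0. Lengths are in m, angles in rad, forces in N, time in s.
With the tool pointing down it reaches from about 0.4 to 0.875 m from the base axis. Payload 6.5 kg.
Tool frame: the origin (TCP) lies between the finger pads; the fingertips stand 14 mm ahead of it and the grasp point (between the pads) lies 5 mm behind it (finger_overhang is the distance from the TCP to the fingertips, in m); z points along the fingers, y is the line along which they close (so a half turn about z gives the same grasp; the last joint's range is limited). The gripper opens to 85 mm and grips with 20 to 120 N. Pads are 22 mm wide; open, the fingers measure 114 mm over their backs; the gripper's body (76 mm by 85 mm) begins 54 mm behind the grasp point. The pads swing forward as they close: fully open they stand 13 mm farther back than shut.
Start: joints at [1.192, 0.536, -0.004, 1.538, 0.003, 1.067, -0.071], TCP at [0.2, -0.618, 0.245] pointing down, gripper open.
Joint ranges: [-2.7, 2.7], [-0.37, 2.16], [-1.27, 1.26], [0.24, 2.4], [-1.31, 4.45], [0.19, 1.91], [-2.76, 2.76]. Speed limits (rad/s): [2.39, 2.39, 3.14, 3.14, 3.14, 3.14, 3.14].

### API

Orientations are given as a rotation vector (axis times angle).
In Python, from station import * gives the robot as it stands.
- The arm moves only by the shell command python3 -m creep 'ROWS'. ROWS is JSON, a list of rows, each a list of 3 entries, a list of its own where there are three numbers: the shift along the tool's x, y, z in units of 20 cm (1.0 is 20 cm), then the turn about the tool's z in units of 90 degrees (1.0 is 90 degrees), then the closure, from -1 (fully open) to 1 (shut). A call has 1 to 8 rows; each row is the pose to reach, as a shift and turn from the pose commanded when the call began, along the tool's axes at that moment; what a row does not reach only later rows make up. A row lasts 1/8 s, in which the tool goes at most 62.5 mm and 10.7 degrees, less where a joint would pass 70% of its speed; a pose out of reach is approached as far as the arm can. A call with a number of a shift or a turn outside -1 to 1 is refused whole. A call with a gripper value outside its range is refused whole. The fingers move at their own pace and stop on an object; the grip force is fixed at half the most. Time passes only in rows, so rows that repeat a pose let the fingers close. It gives the time, the measured TCP pose, the force, the opening and the grip force at its end, in the units of the state.
- sense(): the state, without advancing time (a new reading comes with each control period).
- get_image(name): name is "scene" or "top"; returns a dict with "image" (420x560x3 uint8, blue, green, red), "fx", "fy", "cx", "cy" (pixels), "R" (3x3) and "t" (3): a world point X has camera coordinates R X + t. Camera axes: x right, y down, z forward; pixel columns grow to the right and rows downward; lengths in m; the calibration is good to about 2 mm. A picture is of the moment at which its call begins. There is no depth.
- job_done(): hands the job in; it is judged then, once.
The state is a dict: "t": time; "q": joint angles; "qd": joint speeds; "tau": joint torques, N m; "tool_pos": TCP position; "orientation": TCP orientation; "contact_force": force on the tool from outside, world axes, zero at the start; "moment": the same for the moment, N m; "opening": finger opening in m; "grasp_force": force on a finger pad.
Only numpy, scipy, OpenCV 4.12 (cv2) and the standard library are available. Lean on these libraries where they do the work, as an engineer would, in place of code of your own. Each camera call takes 0.05 s, during which the arm holds its last target. There are 200 camera calls.

### The job

The food processor's grey pusher is hemmed in on the wooden tray by the pepper mill, the salt mill and the oil bottle: stand all three aside on the chopping board, then take the pusher and put it fully home in the feed tube of the processor lid. After that put each of the three back upright on the cork round it came from. Knock nothing over, and leave the mug and the funnel where they are.

Things in the scene. Friction and masses are not known exactly. Their poses are not given: they have to be found in the camera images.
- pepper_mill_mid (a point): Pepper mill, dark walnut, round, 155 mm high, about 0.22 kg; point on its axis half-way up (77.5 mm above its underside), z up. Body 56 mm diameter from 0 to 93 mm up; waist 32 mm at 115 mm; straight head 42 mm diameter from 122 to 145 mm up, the place to grip; small steel nut on top.
- salt_mill_mid (a point): Salt mill, pale beech, the same shape, sizes and mass as the pepper mill; point on its axis half-way up (77.5 mm above its underside), z up.
- oil_bottle_mid (a point): Oil bottle, olive green, white band, cork; round, closed, 165 mm high, about 0.36 kg; point on its axis half-way up (82.5 mm above its underside), z up. Body 56 mm diameter up to 98 mm; straight neck 29 mm diameter from 122 to 152 mm up, the place to grip; cork 22 mm diameter above.
- pusher_mid (a point): Grey plastic pusher, upright, oval, hollow, 96 mm high, 0.13 kg; point half-way up (48 mm above underside), z up, y along the oval's long way. Foot 82 x 42 mm, 60 high, lowest 14 mm tapering to 68 x 28; collar 105 x 65 at 60 to 64 mm up; above it, to 96 mm, the cup 90 x 50 outside: grip it across the 50 mm. Half a turn about z makes no difference.
- tray: Fixed brown wooden tray, 240 (x) x 200 mm (y), origin centre of underside, floor 10 mm and rim 18 mm above counter. Flat 60 mm cork rounds at x,y = -66,31; -66,-31; 66,0 mm; on each stands a mill or the bottle (which, varies), 5 mm from the pusher's collar, heads above it: close fingers along tray x to take them. Pusher in the middle, its long way along tray y; no finger room beside it till all are off.
- board: Chopping board of pale wood, flat, 260 mm along its x, 170 mm along its y, 16 mm thick, fixed on the counter, origin at the centre of its underside: the place to set things aside.
- tube_mouth (a point): Centre of the oval mouth of the frosted feed tube on the lid of the clear work bowl (fixed, lid 178 mm wide, its axis 34 mm from here along +x). Rim level, 188 mm above the counter; z up, y along the oval's long way. Opening 92 x 52 mm, straight, 64 mm deep, wall 3. Pusher home: foot inside, collar on the rim, its half-way point 12 mm below this one; either way round.
- mug: Bystander: blue ceramic mug with a handle, 82 mm in diameter, 92 mm high, origin at the centre of its underside; to be left alone.
- funnel: Bystander: aluminium funnel standing mouth down, spout up, 96 mm in diameter, 118 mm high, origin at the centre of its underside; to be left alone.
Things that resemble listed ones, but are neither listed nor needed, are in the scene too. Of the things that look like the part that bears oil_bottle_mid, the middle-sized one is meant.

How it is judged:
On the way, in this order (a step that is already met when the one before it is completed fails the run):
1. the pepper mill, the salt mill and the oil bottle all stand upright on the chopping board, let go, while the pusher is still where it was (x of pepper_mill_mid in the frame of board between -0.13 and 0.13 m and y of pepper_mill_mid in the frame of board between -0.085 and 0.085 m and z of each of pepper_mill_mid, salt_mill_mid, oil_bottle_mid in the frame of board below 0.11 m and angle between each of pepper_mill_mid, salt_mill_mid, oil_bottle_mid's own z axis and vertical below 0.1 rad and linear speed of each of pepper_mill, salt_mill, oil_bottle below 0.03 m/s and contact force between the fingers and pepper_mill below 0.3 N and x of salt_mill_mid in the frame of board between -0.13 and 0.13 m and y of salt_mill_mid in the frame of board between -0.085 and 0.085 m and contact force between the fingers and salt_mill below 0.3 N and x of oil_bottle_mid in the frame of board between -0.13 and 0.13 m and y of oil_bottle_mid in the frame of board between -0.085 and 0.085 m and contact force between the fingers and oil_bottle below 0.3 N and distance of pusher_mid from where it was at the start of the episode below 0.03 m), for 0.2 s.
2. the pusher is fully home in the feed tube, let go, while the three still stand on the board (horizontal distance between pusher_mid and tube_mouth below 0.012 m and z of pusher_mid in the frame of tube_mouth below -0.007 m and angle between pusher_mid's own z axis and vertical below 0.08 rad and linear speed of each of pusher, pepper_mill, salt_mill, oil_bottle below 0.03 m/s and contact force between the fingers and pusher below 0.3 N and x of pepper_mill_mid in the frame of board between -0.13 and 0.13 m and y of pepper_mill_mid in the frame of board between -0.085 and 0.085 m and z of each of pepper_mill_mid, salt_mill_mid, oil_bottle_mid in the frame of board below 0.11 m and angle between each of pepper_mill_mid, salt_mill_mid, oil_bottle_mid's own z axis and vertical below 0.1 rad and contact force between the fingers and pepper_mill below 0.3 N and x of salt_mill_mid in the frame of board between -0.13 and 0.13 m and y of salt_mill_mid in the frame of board between -0.085 and 0.085 m and contact force between the fingers and salt_mill below 0.3 N and x of oil_bottle_mid in the frame of board between -0.13 and 0.13 m and y of oil_bottle_mid in the frame of board between -0.085 and 0.085 m and contact force between the fingers and oil_bottle below 0.3 N), for 0.2 s.
At the end, for the whole second after the job is handed in: The pusher is in the feed tube, collar on the rim (half-way point within 12 mm of the tube's axis, at least 7 mm below the rim, upright within 0.08 rad); both mills and the bottle each stand upright within 15 mm of where that one began; all released and at rest (horizontal distance between pusher_mid and tube_mouth below 0.012 m and z of pusher_mid in the frame of tube_mouth below -0.007 m and angle between each of pusher_mid, pepper_mill_mid, salt_mill_mid, oil_bottle_mid's own z axis and vertical below 0.08 rad and linear speed of each of pusher, pepper_mill, salt_mill, oil_bottle below 0.03 m/s and contact force between the fingers and pusher below 0.3 N and distance of each of pepper_mill_mid, salt_mill_mid, oil_bottle_mid from where it was at the start of the episode below 0.015 m); the robot touches nothing.
It fails at once if the mug or the funnel is shifted by more than 20 mm (distance of any of mug, funnel from where it was at the start of the episode above 0.02 m).
It fails at once if a mill, the bottle, the pusher, the mug or the funnel is knocked over (tilted by more than 0.7 rad) (angle between any of pepper_mill_mid, salt_mill_mid, oil_bottle_mid, pusher_mid, mug, funnel's own z axis and vertical above 0.7 rad).
It also fails if it takes over 144 s, if anything falls off the work surface, if the arm or the gripper's body presses on something with over 40 N, if the wrist force passes 120 N, or if a joint passes its speed limit or range.

## Working session

There is one attempt and no reset: what is moved stays moved. The work goes in short steps, Python scripts to look and compute and a shell command to move; the robot and the scene stay as the last step left them, time stands still between calls to the robot, and variables do not carry over. Pictures are saved under pics/ and viewed, at most 14 in all, crops included, and the job is handed in when it is done.

```bash
ls; mkdir -p pics; python3 - <<'E'
from station import *
import cv2
for n in("scene","top"):
    d=get_image(n); cv2.imwrite(f"pics/{n}0.png",d["image"]); print(n,d["fx"],d["fy"],d["cx"],d["cy"],d["R"],d["t"])
s=sense();print(s)
E
```

```text
pics
scene 441.41393811837014 441.41393811837014 280.0345097359077 218.64956786139876 [[-0.59204017  0.8058997   0.0037557 ]
 [ 0.62618066  0.4629364  -0.62736566]
 [-0.50733244 -0.36907393 -0.77871576]] [ 0.32790313 -0.23438992  1.50460336]
top 481.27567700037633 481.27567700037633 282.8255993890207 203.72068246418021 [[ 0.02606578 -0.99965195 -0.00406869]
 [-0.99502214 -0.02555301 -0.09632235]
 [ 0.09618485  0.00655915 -0.99534188]] [-0.01299332  0.54700487  1.30182663]
{'t': 0.1, 'q': array([ 1.19175937,  0.53713189, -0.00444329,  1.53877209,  0.00260261,
        1.06729267, -0.07119425]), 'qd': array([ 0.00097998, -0.00069214, -0.00083459, -0.00017029,  0.00051013,
       -0.00036923,  0.00064309]), 'tau': array([ 2.40363210e-03, -5.84567463e+01,  1.05188504e+00, -2.59778666e+01,
        1.26825232e-02,  4.60321724e-03, -3.60267643e-05]), 'tool_pos': array([ 0.19986441, -0.61793254,  0.24447462]), 'orientation': array([-3.10168132e+00, -4.89287651e-01,  5.72587534e-04]), 'contact_force': array([ 0.19851371,  0.5159846 , -0.38385586]), 'moment': array([-0.0343671 , -0.01254311,  0.00178724]), 'grasp_force': 0.0, 'opening': 0.08544589131810389}
```

View pics/top0.png

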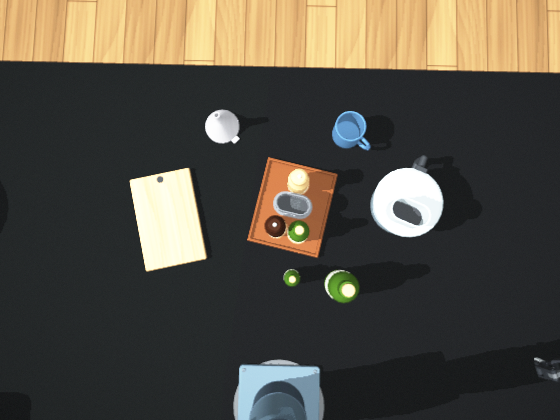

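View pics/scene0.png

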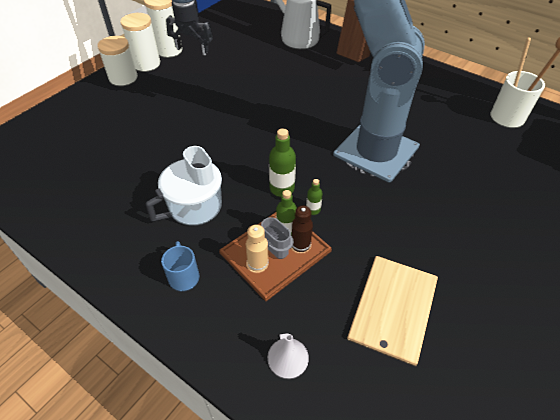

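The top view shows the tray at about (293,207). On it are the salt mill (298,181), pepper mill (275,226), an olive bottle (298,231) and the pusher (292,205). The board is at (168,220), the processor mouth at (408,212), the mug at (350,128) and the funnel at (222,126). There are three green bottles: small (291,278), on the tray (298,231) and large (343,288). The one on the tray fits, since it is the middle-sized one and stands on a cork round. I'll confirm that in the crop.

```bash
cat > h.py <<'E'
from station import *
import cv2, numpy as np
from scipy.spatial.transform import Rotation as Ro
def ray(d,u,v,z):
    R=np.array(d["R"]);t=np.array(d["t"]);c=-R.T@t
    r=R.T@np.array([(u-d["cx"])/d["fx"],(v-d["cy"])/d["fy"],1]);return c+r*(z-c[2])/r[2]
def proj(d,X):
    p=np.array(d["R"])@np.array(X)+np.array(d["t"]);return np.array([d["fx"]*p[0]/p[2]+d["cx"],d["fy"]*p[1]/p[2]+d["cy"]])
def rect(d,m,z):
    c=max(cv2.findContours(m,0,2)[0],key=cv2.contourArea)
    w=np.array([ray(d,*p[0],z)[:2] for p in cv2.convexHull(c)],np.float32)
    return cv2.minAreaRect(w)
def tool():
    s=sense();return np.array(s["tool_pos"]),Ro.from_rotvec(s["orientation"]).as_matrix()
def go(x,y,z,yaw=None):
    # rows units from the present measured pose to target; yaw = direction of finger closing line (rad, world)
    p,R=tool();d=R.T@(np.array([x,y,z])-p)/0.2
    a=0
    if yaw is not None:
        v=R.T@np.array([np.cos(yaw),np.sin(yaw),0]);a=np.arctan2(-v[0],v[1])
        a=(a+np.pi/2)%np.pi-np.pi/2
    print("pos",p.round(4),"rows",d.round(4),"turn",round(a/(np.pi/2),4),"q7",round(sense()["q"][6],3))
E
python3 - <<'E'
from h import *
d=get_image("top");im=d["image"];hsv=cv2.cvtColor(im,cv2.COLOR_BGR2HSV)
def big(lo,hi,box):
    m=cv2.inRange(hsv,lo,hi);k=np.zeros_like(m);x0,y0,x1,y1=box;k[y0:y1,x0:x1]=m[y0:y1,x0:x1];return k
print("tray",rect(d,big((3,120,60),(14,255,255),(235,145,350,270)),.018))
print("board",rect(d,big((10,30,120),(35,200,255),(115,155,220,280)),.016))
s=get_image("scene")
a=cv2.resize(im[150:260,240:350],(400,400),interpolation=2);b=cv2.resize(im[150:250,360:460],(400,400),interpolation=2)
c=cv2.resize(s["image"][180:300,215:335],(400,400),interpolation=2)
e=cv2.resize(s["image"][135:235,140:240],(400,400),interpolation=2)
cv2.imwrite("pics/crop1.png",cv2.resize(np.vstack([np.hstack([a,b]),np.hstack([c,e])]),(600,600)))
E
```

```text
tray ((0.5408653616905212, -0.0251607745885849), (0.20205806195735931, 0.24174150824546814), 77.59371948242188)
board ((0.498380571603775, 0.32058706879615784), (0.26146894693374634, 0.17192517220973969), 13.398911476135254)
```

View pics/crop1.png

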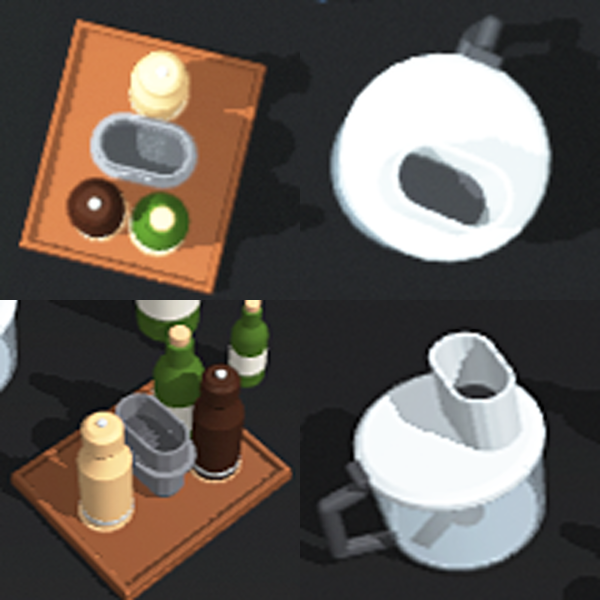

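The crop confirms it: the olive bottle on the tray, with a cork and smaller than the large one, stands on a near-side round beside the pepper mill. The salt mill is on the far round. Next I'll check the heads and measure the mouth.

```bash
python3 - <<'E'
from h import *
d=get_image("top");im=d["image"];s=get_image("scene")
print("pepper",ray(d,274.8,224.4,.166).round(4),"oil",ray(d,299.8,229.9,.176).round(4))
for n,p in dict(pepper=(.4831,.0193,.165),oil=(.4697,-.0413,.176),salt=(.6053,-.0394,.165)).items(): print(n,proj(d,p).round(1),proj(s,p).round(1))
print("tube guess scene",ray(s,197.7,157,.188).round(4),"large bottle",ray(d,348,290,.24).round(3), "mug",ray(d,349,126,.09).round(3))
a=im[165:240,365:445];b=s["image"][140:200,170:234]
f=lambda c,w,h:cv2.resize(cv2.LUT(cv2.cvtColor(c,cv2.COLOR_BGR2GRAY),np.clip((np.arange(256)-150)*2.4,0,255).astype(np.uint8)),(w,h),interpolation=2)
cv2.imwrite("pics/tube.png",np.hstack([f(a,400,375),f(b,400,375)]))
c=im[160:250,250:340];cv2.imwrite("pics/heads.png",cv2.resize(c,(540,540),interpolation=2))
go(.38,-.45,.345,np.radians(-12.4))
E
```

```text
pepper [0.4821 0.0186 0.166 ] oil [ 0.4698 -0.0428  0.176 ]
pepper [274.5 224. ] [302.8 208.3]
oil [299.2 229.9] [286.7 191.7]
salt [299.5 175.5] [254.9 228. ]
tube guess scene [ 0.5194 -0.3057  0.188 ] large bottle [ 0.333 -0.153  0.24 ] mug [ 0.754 -0.17   0.09 ]
pos [ 0.1999 -0.6183  0.245 ] rows [ 1.1155 -0.5237 -0.4999] turn -0.6631 q7 -0.071
```

View pics/tube.png

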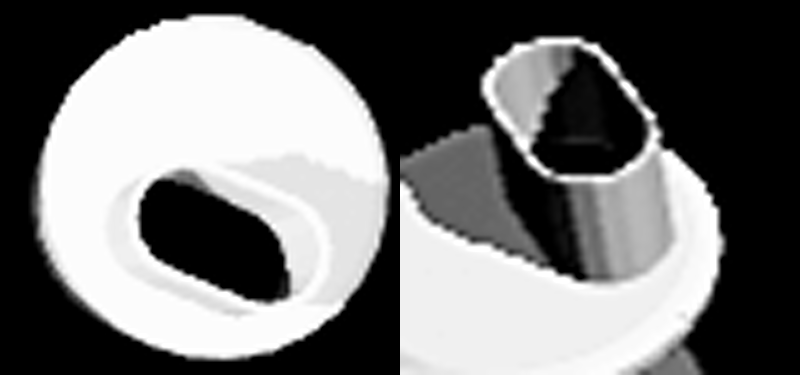

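View pics/heads.png

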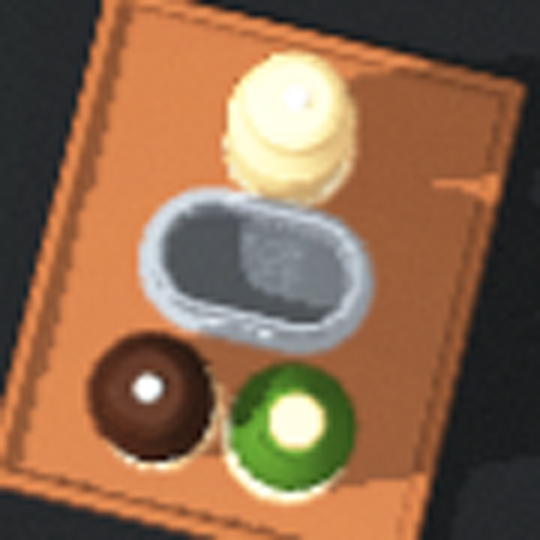

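Salt nut at (299.7,176.2), pepper nut (274.8,224.4) and cork (299.3,230) match the tray-derived positions within about 1 px. In the tube picture the rim's outer box in the scene view centres at about (197.4,157.5). Now I'll raise the arm and start towards the tray.

```bash
python3 -m creep '[[[0,0,-0.5],0,-1],[[0,0,-0.5],0,-1],[[1,-0.47,-0.5],-0.66,-1],[[1,-0.47,-0.5],-0.66,-1],[[1,-0.47,-0.5],-0.66,-1],[[1,-0.47,-0.5],-0.66,-1],[[1,-0.47,-0.5],-0.66,-1],[[1,-0.47,-0.5],-0.66,-1]]'
python3 - <<'E'
from h import *
s=get_image("scene")
P=[(481,85),(490,110),(510,137),(535,165),(560,180),(620,182),(650,155),(661,125),(655,105),(630,75),(600,45),(580,38),(545,37),(500,58)]
W=np.array([ray(s,(u-400)/6.25+170,v/6.25+140,.188)[:2] for u,v in P],np.float32)
print(cv2.minAreaRect(W),cv2.fitEllipse(W))
for a,b in((1,3),(8,10)): e=W[b]-W[a];print(np.degrees(np.arctan2(e[1],e[0])))
go(.6053,-.0394,.30,np.radians(-12.4))
E
```

```text
t: 1.3
tool_pos: [0.3617, -0.467, 0.3453]
orientation: [-2.448, -1.969, 0.0]
contact_force: [-0.2, -0.4, -0.3]
opening: 0.0856
grasp_force: 0.0
((0.5208907127380371, -0.30296993255615234), (0.09911813586950302, 0.06198103725910187), 73.39360809326172) ((0.5202879309654236, -0.30538618564605713), (0.06582898646593094, 0.10477881133556366), 159.25216674804688)
71.417625
-107.449776
pos [ 0.3614 -0.4673  0.3452] rows [2.3492 0.7382 0.226 ] turn 0.0018 q7 0.538
```

```bash
python3 -m creep '[[[1,0.3,0],0,-1],[[1,0.3,0],0,-1],[[1,0.3,0],0,-1],[[1,0.3,0],0,-1]]' >/dev/null
python3 -m creep '[[[1,0.3,0.2],0,-1],[[1,0.3,0.2],0,-1],[[1,0.3,0.2],0,-1],[[1,0.3,0.2],0,-1]]'
python3 - <<'E'
from h import *
go(.6053,-.0394,.1455,np.radians(-12.4))
E
```

```text
t: 2.35
tool_pos: [0.5672, -0.0989, 0.3047]
orientation: [-2.448, -1.966, -0.002]
contact_force: [-0.6, -0.5, 0.8]
opening: 0.0859
grasp_force: 0.0
pos [ 0.5672 -0.0989  0.3047] rows [0.3302 0.1221 0.7965] turn -0.0008 q7 -0.278
```

```bash
python3 -m creep '[[[0.33,0.12,0],0,-1],[[0.33,0.12,0],0,-1],[[0.33,0.12,0.4],0,-1],[[0.33,0.12,0.4],0,-1]]'
python3 - <<'E'
from h import *
go(.6053,-.0394,.1440,np.radians(-12.4))
E
```

```text
t: 2.85
tool_pos: [0.6015, -0.0454, 0.2219]
orientation: [-2.452, -1.958, 0.009]
contact_force: [-0.4, -0.4, 0.3]
opening: 0.0854
grasp_force: 0.0
pos [ 0.6015 -0.0454  0.2219] rows [0.0343 0.0143 0.3891] turn -0.004 q7 -0.43
```

```bash
python3 -m creep '[[[0,0,0],0,-1],[[0,0,0],0,-1]]' >/dev/null
python3 - <<'E'
from h import *
go(.6053,-.0394,.1440,np.radians(-12.4))
E
```

```text
pos [ 0.6053 -0.0448  0.2274] rows [ 0.0259 -0.0073  0.4167] turn -0.0037 q7 -0.429
```

```bash
python3 -m creep '[[[0.026,-0.007,0.2],0,-1],[[0.026,-0.007,0.417],0,-1],[[0.026,-0.007,0.417],0,-1],[[0.026,-0.007,0.417],0,-1],[[0.026,-0.007,0.417],0,1],[[0.026,-0.007,0.417],0,1],[[0.026,-0.007,0.417],0,1],[[0.026,-0.007,0.417],0,1]]'
python3 - <<'E'
from h import *
go(.6053,-.0394,.1440,np.radians(-12.4))
E
```

```text
t: 4.1
tool_pos: [0.6046, -0.039, 0.1433]
orientation: [2.452, 1.962, 0.002]
contact_force: [-2.2, -0.5, 6.9]
opening: 0.0396
grasp_force: 60.2
pos [ 0.6046 -0.039   0.1433] rows [-0.0013  0.0038 -0.0036] turn -0.0031 q7 -0.484
```

```bash
python3 -m creep '[[[0,0,-0.3],0,1],[[0,0,-0.6],0,1],[[0.5,0,-0.6],0,1],[[1,0,-0.6],0,1],[[1,0,-0.6],0,1],[[1,0,-0.6],0,1],[[1,0,-0.6],0,1]]'
python3 - <<'E'
from h import *
print(sense()["opening"]);go(.581,.340,.151)
E
```

```text
t: 4.97
tool_pos: [0.6474, 0.1569, 0.2615]
orientation: [-2.451, -1.965, 0.001]
contact_force: [-0.6, 0.5, -2.6]
opening: 0.04
grasp_force: 61.9
0.0400072240287115
pos [0.6474 0.1569 0.2615] rows [ 0.8215 -0.5225  0.5525] turn 0.0 q7 -0.732
```

```bash
python3 -m creep '[[[0.4,-0.26,0],0,1],[[0.82,-0.52,0],0,1],[[0.82,-0.52,0],0,1],[[0.82,-0.52,0],0,1],[[0.82,-0.52,0],0,1],[[0.82,-0.52,0.3],0,1],[[0.82,-0.52,0.48],0,1],[[0.82,-0.52,0.48],0,1]]'
python3 - <<'E'
from h import *
print(sense()["opening"]);go(.581,.340,.1495)
E
```

```text
t: 5.98
tool_pos: [0.5823, 0.3338, 0.1627]
orientation: [2.456, 1.957, -0.011]
contact_force: [0.4, 0.2, -0.8]
opening: 0.0398
grasp_force: 61.9
0.039758438123064836
pos [0.5823 0.3338 0.1627] rows [ 0.029  -0.0127  0.0656] turn 0.0 q7 -1.072
```

```bash
python3 -m creep '[[[0,0,0.02],0,1],[[0,0,0.04],0,1],[[0,0,0.055],0,1],[[0,0,0.055],0,1],[[0,0,0.055],0,1]]'

```

```text
t: 6.6
tool_pos: [0.5824, 0.339, 0.1551]
orientation: [2.453, 1.963, 0.0]
contact_force: [-1.0, 0.2, -2.5]
opening: 0.0399
grasp_force: 61.9
```

```bash
python3 -m creep '[[[0,0,0.01],0,1],[[0,0,0.02],0,1],[[0,0,0.02],0,1]]'; python3 -m creep '[[[0,0,0.005],0,1],[[0,0,0.01],0,1],[[0,0,0.01],0,1]]'

```

```text
t: 6.98
tool_pos: [0.5821, 0.3388, 0.1506]
orientation: [-2.453, -1.963, 0.001]
contact_force: [-1.1, -0.8, -1.4]
opening: 0.0399
grasp_force: 61.9
t: 7.35
tool_pos: [0.5824, 0.3392, 0.1494]
orientation: [-2.453, -1.963, -0.001]
contact_force: [-0.4, 0.2, 2.6]
opening: 0.0399
grasp_force: 62.3
```

```bash
python3 -m creep '[[[0,0,0],0,-0.3],[[0,0,0],0,-0.3],[[0,0,0],0,-0.3],[[0,0,-0.25],0,-0.3],[[0,0,-0.55],0,-0.4],[[0,0,-0.55],0,-0.7],[[0,0,-0.55],0,-1]]'
python3 - <<'E'
from h import *
go(.4831,.0193,.144,np.radians(-12.4))
E
```

```text
t: 8.22
tool_pos: [0.5822, 0.3387, 0.2586]
orientation: [2.453, 1.962, -0.0]
contact_force: [0.5, 0.0, 0.4]
opening: 0.0852
grasp_force: 0.0
pos [0.5822 0.3387 0.2586] rows [-1.6665 -0.1329  0.5737] turn -0.0031 q7 -1.035
```

```bash
python3 -m creep '[[[-0.9,-0.1,0],0,-1],[[-0.9,-0.1,0],0,-1],[[-0.9,-0.1,0],0,-1],[[-0.9,-0.1,0],0,-1]]' >/dev/null;  python3 -m creep '[[[-0.766,-0.033,0],0,-1],[[-0.766,-0.033,0],0,-1],[[-0.766,-0.033,0],0,-1],[[-0.766,-0.033,0],0,-1],[[-0.766,-0.033,0.25],0,-1],[[-0.766,-0.033,0.25],0,-1],[[-0.766,-0.033,0.25],0,-1]]'
python3 - <<'E'
from h import *
go(.4831,.0193,.144,np.radians(-12.4))
E
```

```text
t: 9.6
tool_pos: [0.4838, 0.0211, 0.2096]
orientation: [-2.451, -1.965, -0.001]
contact_force: [1.2, -0.3, 0.9]
opening: 0.0853
grasp_force: 0.0
pos [0.4838 0.0211 0.2096] rows [-0.0099 -0.0016  0.3281] turn -0.0018 q7 -0.546
```

```bash
python3 -m creep '[[[-0.01,0,0.2],0,-1],[[-0.01,0,0.33],0,-1],[[-0.01,0,0.33],0,-1],[[-0.01,0,0.33],0,-1],[[-0.01,0,0.33],0,1],[[-0.01,0,0.33],0,1],[[-0.01,0,0.33],0,1],[[-0.01,0,0.33],0,1]]'
python3 - <<'E'
from h import *
go(.498,.3206,.151)
E
```

```text
t: 10.6
tool_pos: [0.4833, 0.0179, 0.1439]
orientation: [2.452, 1.962, 0.001]
contact_force: [-1.8, 1.0, 8.1]
opening: 0.0398
grasp_force: 59.8
pos [0.4833 0.0179 0.1439] rows [ 1.4928 -0.2603 -0.0359] turn 0.0 q7 -0.61
```

Next, lift the pepper mill and carry it to slot B.

```bash
python3 -m creep '[[[0,0,-0.3],0,1],[[0,0,-0.6],0,1],[[0.5,-0.13,-0.6],0,1],[[0.9,-0.13,-0.6],0,1],[[0.9,-0.13,-0.6],0,1],[[0.9,-0.13,-0.6],0,1],[[0.9,-0.13,-0.6],0,1]]' >/dev/null; python3 -m creep '[[[0.3,-0.1,0],0,1],[[0.59,-0.13,0],0,1],[[0.59,-0.13,0],0,1],[[0.59,-0.13,0.3],0,1],[[0.59,-0.13,0.5],0,1],[[0.59,-0.13,0.53],0,1],[[0.59,-0.13,0.53],0,1],[[0.59,-0.13,0.53],0,1]]'
python3 - <<'E'
from h import *
go(.498,.3206,.150)
E
```

```text
t: 12.48
tool_pos: [0.4988, 0.3203, 0.159]
orientation: [2.453, 1.961, 0.005]
contact_force: [-0.1, 0.3, -2.0]
opening: 0.0403
grasp_force: 62.8
pos [0.4988 0.3203 0.159 ] rows [ 0.0005 -0.0042  0.0448] turn 0.0 q7 -1.176
```

```bash
python3 -m creep '[[[0,0,0.02],0,1],[[0,0,0.035],0,1],[[0,0,0.042],0,1],[[0,0,0.045],0,1],[[0,0,0.045],0,1]]'

```

```text
t: 13.1
tool_pos: [0.498, 0.321, 0.1499]
orientation: [2.453, 1.963, 0.004]
contact_force: [-2.9, -2.2, 11.7]
opening: 0.0398
grasp_force: 64.3
```

```bash
python3 -m creep '[[[0,0,0],0,-0.3],[[0,0,0],0,-0.3],[[0,0,0],0,-0.3],[[0,0,-0.25],0,-0.3],[[0,0,-0.55],0,-0.4],[[0,0,-0.55],0,-0.7],[[0,0,-0.55],0,-1]]'
python3 - <<'E'
from h import *
go(.4697,-.0413,.154,np.radians(-12.4))
E
```

```text
t: 13.98
tool_pos: [0.4973, 0.3195, 0.2574]
orientation: [2.453, 1.962, -0.001]
contact_force: [0.8, -0.5, -1.1]
opening: 0.0854
grasp_force: 0.0
pos [0.4973 0.3195 0.2574] rows [-1.7898  0.2614  0.5181] turn -0.0032 q7 -1.112
```

```bash
python3 -m creep '[[[-0.9,0.13,0],0,-1],[[-0.9,0.13,0],0,-1],[[-0.9,0.13,0],0,-1],[[-0.9,0.13,0],0,-1]]' >/dev/null;  python3 -m creep '[[[-0.89,0.13,0],0,-1],[[-0.89,0.13,0],0,-1],[[-0.89,0.13,0],0,-1],[[-0.89,0.13,0],0,-1],[[-0.89,0.13,0.25],0,-1],[[-0.89,0.13,0.25],0,-1],[[-0.89,0.13,0.25],0,-1]]'
python3 - <<'E'
from h import *
go(.4697,-.0413,.146,np.radians(-12.4))
E
```

```text
t: 15.35
tool_pos: [0.4701, -0.0396, 0.2085]
orientation: [-2.451, -1.964, -0.0]
contact_force: [0.3, -0.0, 0.6]
opening: 0.0857
grasp_force: 0.0
pos [ 0.4701 -0.0396  0.2085] rows [-9.100e-03  3.000e-04  3.123e-01] turn -0.0019 q7 -0.419
```

```bash
python3 -m creep '[[[-0.01,0,0.2],0,-1],[[-0.01,0,0.31],0,-1],[[-0.01,0,0.31],0,-1],[[-0.01,0,0.31],0,-1],[[-0.01,0,0.31],0,1],[[-0.01,0,0.31],0,1],[[-0.01,0,0.31],0,1],[[-0.01,0,0.31],0,1]]'
python3 - <<'E'
from h import *
go(.4157,.301,.152)
E
```

```text
t: 16.35
tool_pos: [0.4695, -0.0428, 0.1465]
orientation: [2.453, 1.962, 0.0]
contact_force: [-2.4, 0.2, 5.5]
opening: 0.0274
grasp_force: 59.2
pos [ 0.4695 -0.0428  0.1465] rows [ 1.6182 -0.6399 -0.0283] turn 0.0 q7 -0.483
```

```bash
python3 -m creep '[[[0,0,-0.3],0,1],[[0,0,-0.6],0,1],[[0.4,-0.2,-0.6],0,1],[[0.9,-0.4,-0.6],0,1],[[0.9,-0.4,-0.6],0,1],[[0.9,-0.4,-0.6],0,1],[[0.9,-0.4,-0.6],0,1]]' >/dev/null; python3 -m creep '[[[0.3,-0.1,0],0,1],[[0.72,-0.24,0],0,1],[[0.72,-0.24,0],0,1],[[0.72,-0.24,0.3],0,1],[[0.72,-0.24,0.5],0,1],[[0.72,-0.24,0.52],0,1],[[0.72,-0.24,0.52],0,1],[[0.72,-0.24,0.52],0,1]]'
python3 - <<'E'
from h import *
go(.4157,.301,.1525)
E
```

```text
t: 18.23
tool_pos: [0.4168, 0.3019, 0.1637]
orientation: [2.454, 1.961, 0.005]
contact_force: [0.1, 0.5, -3.2]
opening: 0.0275
grasp_force: 61.0
pos [0.4168 0.3019 0.1637] rows [-0.0055 -0.0047  0.0559] turn 0.0 q7 -1.281
```

```bash
python3 -m creep '[[[0,0,0.02],0,1],[[0,0,0.035],0,1],[[0,0,0.048],0,1],[[0,0,0.054],0,1],[[0,0,0.054],0,1]]'

```

```text
t: 18.85
tool_pos: [0.4158, 0.3021, 0.1526]
orientation: [2.452, 1.962, 0.002]
contact_force: [-2.3, -2.3, 13.1]
opening: 0.0277
grasp_force: 62.8
```

```bash
python3 -m creep '[[[0,0,0],0,0],[[0,0,0],0,0],[[0,0,0],0,0],[[0,0,-0.25],0,0],[[0,0,-0.55],0,-0.4],[[0,0,-0.55],0,-0.7],[[0,0,-0.55],0,-1]]' >/dev/null;
python3 -m creep '[[[-0.6,0,-0.4],0,-1],[[-0.6,0,-0.4],0,-1],[[-0.6,0,-0.4],0,-1],[[-0.6,0,-0.4],0,-1]]'
python3 - <<'E'
from h import *
d=get_image("top");s=get_image("scene")
cv2.imwrite("pics/mid.png",np.hstack([cv2.resize(d["image"][110:310,110:350],(480,400)),cv2.resize(s["image"][170:370,220:460],(480,400))])[:, :].copy())
im=cv2.imread("pics/mid.png");cv2.imwrite("pics/mid.png",cv2.resize(im,(800,333)))
go(.5409,-.0252,.091,np.radians(-12.4))
E
```

```text
t: 20.23
tool_pos: [0.3891, 0.183, 0.3406]
orientation: [2.455, 1.959, -0.001]
contact_force: [-0.2, 0.6, -0.0]
opening: 0.0853
grasp_force: 0.0
pos [0.3887 0.1847 0.3399] rows [-0.8566  0.9748  1.2433] turn -0.0028 q7 -0.833
```

View pics/mid.png

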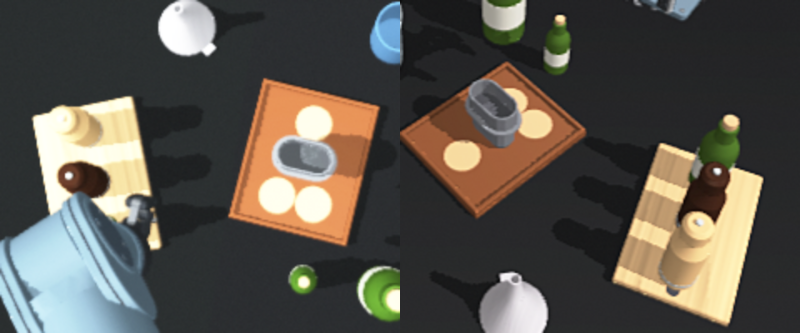

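All three stand upright on the board (top crop: salt (72,122), pepper (85,180); the scene crop shows the bottle at (712,150)). The pusher is alone at (304,157). I'll move over it now.

```bash
python3 -m creep '[[[-0.85,0.97,0],0,-1],[[-0.85,0.97,0],0,-1],[[-0.85,0.97,0],0,-1],[[-0.85,0.97,0],0,-1],[[-0.85,0.97,0.5],0,-1],[[-0.85,0.97,0.8],0,-1],[[-0.85,0.97,0.8],0,-1],[[-0.85,0.97,0.8],0,-1]]'
python3 - <<'E'
from h import *
d=get_image("top");hsv=cv2.cvtColor(d["image"],cv2.COLOR_BGR2HSV)
go(.5409,-.0252,.091,np.radians(-12.4))
E
```

```text
t: 21.32
tool_pos: [0.5386, -0.0226, 0.1772]
orientation: [-2.446, -1.962, 0.008]
contact_force: [0.5, 0.3, 0.1]
opening: 0.0853
grasp_force: 0.0
pos [ 0.5404 -0.0226  0.1797] rows [-0.0123  0.0068  0.4433] turn -0.0018 q7 -0.503
```

```bash
python3 -m creep '[[[-0.01,0.005,0.2],0,-1],[[-0.01,0.005,0.44],0,-1],[[-0.01,0.005,0.44],0,-1],[[-0.01,0.005,0.44],0,-1],[[-0.01,0.005,0.44],0,-1]]'
```

```text
t: 22.0
tool_pos: [0.5435, -0.0261, 0.0955]
orientation: [2.451, 1.961, 0.005]
contact_force: [0.1, -0.5, 0.2]
opening: 0.0852
grasp_force: 0.0
```

```bash
python3 -m creep '[[[0,0.012,0.03],0,-1],[[0,0.012,0.03],0,-1],[[0,0.012,0.03],0,1],[[0,0.012,0.03],0,1],[[0,0.012,0.03],0,1],[[0,0.012,0.03],0,1]]'
```

```text
t: 22.75
tool_pos: [0.5436, -0.0266, 0.0875]
orientation: [-2.453, -1.963, 0.001]
contact_force: [-2.5, 1.0, 5.8]
opening: 0.0496
grasp_force: 61.0
```

```bash
python3 -m creep '[[[0,0,-0.3],0,1],[[0,0,-0.6],0,1],[[0,0,-0.9],0,1],[[0,0,-1],0,1],[[0,0,-1],0,1]]'
python3 - <<'E'
from h import *
go(.5203,-.3045,.27,np.radians(-18))
E
```

```text
t: 23.38
tool_pos: [0.5447, -0.0268, 0.2884]
orientation: [2.451, 1.961, 0.003]
contact_force: [0.4, -1.0, -1.8]
opening: 0.0495
grasp_force: 63.0
pos [ 0.5447 -0.0268  0.2884] rows [-1.3815  0.1858  0.0924] turn 0.0591 q7 -0.43
```

```bash
python3 -m creep '[[[-0.7,0.1,0],0.06,1],[[-0.7,0.1,0],0.06,1],[[-0.7,0.1,0],0.06,1],[[-0.7,0.1,0],0.06,1]]' >/dev/null
python3 -m creep '[[[-0.68,0.02,0],0,1],[[-0.68,0.02,0],0,1],[[-0.68,0.02,0],0,1],[[-0.68,0.02,0],0,1],[[-0.68,0.02,0],0,1]]'
python3 - <<'E'
from h import *
go(.5203,-.3045,.27,np.radians(-18))
d=get_image("top");s=get_image("scene")
cv2.imwrite("pics/hov.png",np.hstack([cv2.resize(d["image"][150:250,360:460],(400,400),interpolation=2),cv2.resize(s["image"][110:210,145:245],(400,400),interpolation=2)]))
p,R=tool();print(R[:,1])
E
```

```text
t: 24.5
tool_pos: [0.4956, -0.295, 0.2869]
orientation: [-2.538, -1.85, -0.002]
contact_force: [0.2, 0.8, -2.0]
opening: 0.0494
grasp_force: 62.9
pos [ 0.4956 -0.295   0.2869] rows [-0.0073  0.1321  0.0842] turn 0.0019 q7 0.006
[ 9.51779776e-01 -3.06782100e-01 -3.07439138e-05]
```

View pics/hov.png

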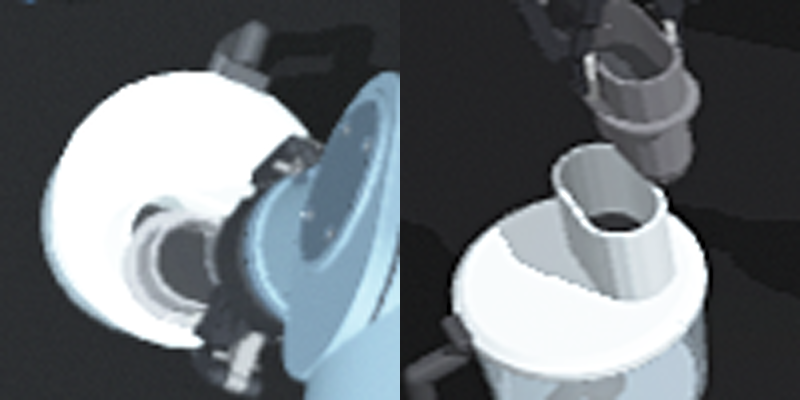

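The pusher hangs upright (scene half, about (645,100)). The rim box spans (551..667, 143..237), which matches the earlier centre. The remaining offset is 26 mm along tool y.

```bash
python3 -m creep '[[[-0.005,0.13,0],0,1],[[-0.005,0.13,0],0,1],[[-0.005,0.13,0],0,1],[[-0.005,0.13,0.06],0,1],[[-0.005,0.13,0.06],0,1]]'
python3 - <<'E'
from h import *
go(.5200,-.305,.205,np.radians(-18))
d=get_image("top");s=get_image("scene")
cv2.imwrite("pics/hov2.png",np.hstack([cv2.resize(d["image"][150:250,360:460],(400,400),interpolation=2),cv2.resize(s["image"][110:190,157:237],(400,400),interpolation=2)]))
E
```

```text
t: 25.22
tool_pos: [0.5175, -0.3068, 0.2736]
orientation: [-2.541, -1.844, 0.002]
contact_force: [-0.5, 1.4, -1.5]
opening: 0.0495
grasp_force: 62.9
pos [ 0.5175 -0.3068  0.2736] rows [0.0124 0.0098 0.3432] turn -0.0008 q7 -0.008
```

View pics/hov2.png

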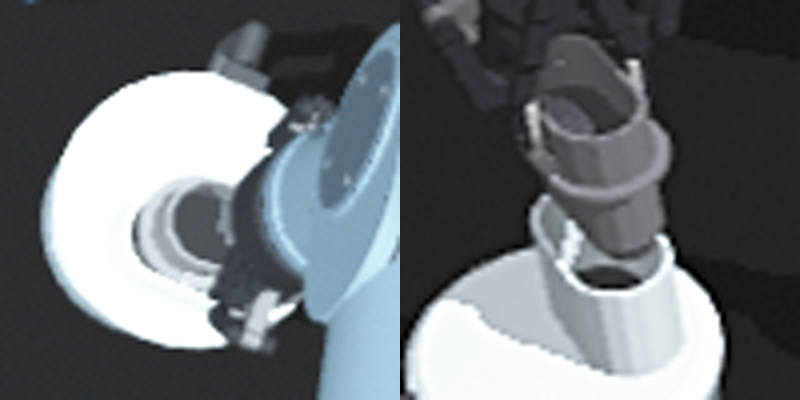

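The foot is over the mouth and parallel to it (scene half: foot (632,240), rim (607,245)). I'll lower it in stages while watching the force.

```bash
python3 -m creep '[[[0.012,0.009,0],0,1],[[0.012,0.009,0.03],0,1],[[0.012,0.009,0.06],0,1],[[0.012,0.009,0.09],0,1],[[0.012,0.009,0.12],0,1],[[0.012,0.009,0.12],0,1]]';python3 -m creep '[[[0,0,0.03],0,1],[[0,0,0.05],0,1],[[0,0,0.08],0,1],[[0,0,0.08],0,1]]'
```

```text
t: 26.08
tool_pos: [0.5213, -0.3061, 0.2508]
orientation: [2.543, 1.844, -0.0]
contact_force: [0.4, -1.1, -2.1]
opening: 0.0495
grasp_force: 62.4
t: 26.58
tool_pos: [0.5213, -0.306, 0.2346]
orientation: [2.543, 1.844, 0.0]
contact_force: [2.7, -4.4, -2.9]
opening: 0.0496
grasp_force: 61.9
```

```bash
python3 -m creep '[[[-0.008,0.008,0],0,1],[[-0.008,0.008,0.02],0,1],[[-0.008,0.008,0.05],0,1],[[-0.008,0.008,0.08],0,1],[[-0.008,0.008,0.08],0,1]]'
```

```text
t: 27.2
tool_pos: [0.5217, -0.3071, 0.2182]
orientation: [-2.541, -1.844, 0.001]
contact_force: [-0.7, 0.1, -0.9]
opening: 0.0494
grasp_force: 63.0
```

Lateral force is gone. Continue to home.

```bash
python3 -m creep '[[[0,0,0.02],0,1],[[0,0,0.04],0,1],[[0,0,0.05],0,1],[[0,0,0.05],0,1]]';python3 -m creep '[[[0,0,0.01],0,1],[[0,0,0.015],0,1],[[0,0,0.015],0,1]]'
```

```text
t: 27.7
tool_pos: [0.5222, -0.3075, 0.2089]
orientation: [-2.543, -1.845, 0.0]
contact_force: [0.0, -0.1, -1.1]
opening: 0.0494
grasp_force: 63.0
t: 28.08
tool_pos: [0.5222, -0.3077, 0.2062]
orientation: [2.543, 1.845, -0.0]
contact_force: [0.1, 0.7, 0.4]
opening: 0.0494
grasp_force: 62.9
```

```bash
python3 -m creep '[[[0,0,0.006],0,1],[[0,0,0.01],0,1],[[0,0,0.01],0,1]]'
```

```text
t: 28.45
tool_pos: [0.5222, -0.3077, 0.206]
orientation: [2.542, 1.844, -0.001]
contact_force: [-6.7, 2.3, 14.4]
opening: 0.0495
grasp_force: 62.6
```

```bash
python3 -m creep '[[[0,0,-0.005],0,-1],[[0,0,-0.005],0,-1],[[0,0,-0.005],0,-1],[[0,0,-0.005],0,-1],[[0,0,-0.3],0,-1],[[0,0,-0.6],0,-1],[[0,0,-0.6],0,-1]]' >/dev/null
python3 -m creep '[[[0.8,0,-0.6],0,-1],[[0.8,0,-0.6],0,-1],[[0.8,0,-0.6],0,-1],[[0.8,0,-0.6],0,-1],[[0.8,0,-0.6],0,-1]]'
python3 - <<'E'
from h import *
d=get_image("top");s=get_image("scene")
cv2.imwrite("pics/home.png",np.hstack([cv2.resize(d["image"][110:290,120:300],(400,400)),cv2.resize(s["image"][110:230,137:257],(400,400),interpolation=2)]))
go(.4158,.302,.153,np.radians(-12.4))
E
```

```text
t: 29.95
tool_pos: [0.5719, -0.1553, 0.4434]
orientation: [-2.542, -1.846, 0.001]
contact_force: [-0.3, 0.3, -0.5]
opening: 0.0853
grasp_force: 0.0
pos [ 0.5709 -0.1574  0.4422] rows [ 1.9416 -1.4509  1.4474] turn -0.0646 q7 -0.246
```

View pics/home.png

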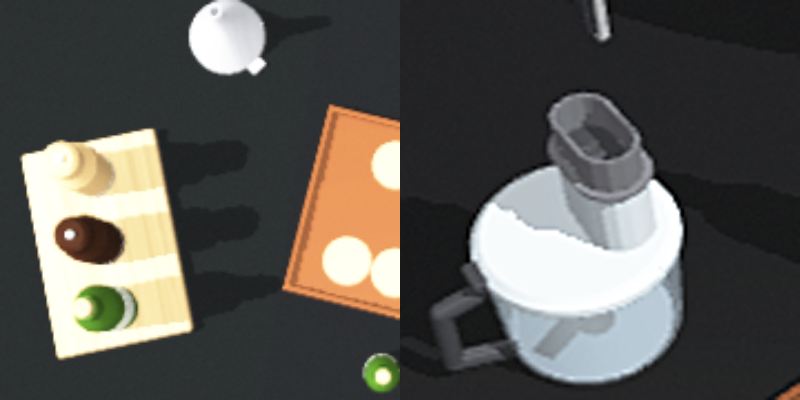

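The pusher sits home with its collar on the rim (600,175). Bottle (97,308), pepper (85,238) and salt (75,165) stand on the board. Bottle back first.

```bash
python3 -m creep '[[[0.97,-0.72,0.2],-0.065,-1],[[0.97,-0.72,0.2],-0.065,-1],[[0.97,-0.72,0.2],-0.065,-1],[[0.97,-0.72,0.2],-0.065,-1],[[0.97,-0.72,0.2],-0.065,-1]]' >/dev/null
python3 - <<'E'
from h import *
go(.4158,.302,.26,np.radians(-12.4))
E
```

```text
pos [0.493  0.0764 0.4027] rows [ 1.0242 -0.6084  0.7149] turn 0.0055 q7 -0.555
```

```bash
python3 -m creep '[[[0.95,-0.6,0.3],0,-0.4],[[0.95,-0.6,0.7],0,-0.4],[[0.95,-0.6,0.7],0,-0.4],[[0.95,-0.6,0.7],0,-0.4],[[0.95,-0.6,0.7],0,-0.4],[[0.95,-0.6,0.7],0,-0.4],[[0.95,-0.6,0.7],0,-0.4]]'
python3 - <<'E'
from h import *
go(.4158,.302,.153,np.radians(-12.4))
E
```

```text
t: 31.55
tool_pos: [0.4197, 0.2827, 0.2641]
orientation: [2.448, 1.967, -0.0]
contact_force: [0.9, -0.3, -0.4]
opening: 0.0597
grasp_force: 0.0
pos [0.4197 0.2827 0.2641] rows [ 0.0905 -0.0399  0.5555] turn -0.0003 q7 -1.143
```

```bash
python3 -m creep '[[[0.09,-0.04,0],0,-0.4],[[0.09,-0.04,0.3],0,-0.4],[[0.09,-0.04,0.55],0,-0.4],[[0.09,-0.04,0.55],0,-0.4],[[0.09,-0.04,0.55],0,-0.4]]'; python3 -m creep '[[[0,0,0],0,1],[[0,0,0],0,1],[[0,0,0],0,1],[[0,0,0],0,1]]'
python3 - <<'E'
from h import *
go(.4697,-.0413,.148,np.radians(-12.4))
E
```

```text
t: 32.17
tool_pos: [0.4157, 0.3042, 0.1561]
orientation: [2.447, 1.97, 0.004]
contact_force: [-0.0, -0.5, 0.1]
opening: 0.0596
grasp_force: 0.0
t: 32.67
tool_pos: [0.4156, 0.3049, 0.1561]
orientation: [2.445, 1.971, 0.006]
contact_force: [0.6, -1.1, 8.4]
opening: 0.0276
grasp_force: 58.9
pos [0.4156 0.3049 0.1561] rows [-1.6341  0.6313  0.0385] turn 0.0017 q7 -1.303
```

```bash
python3 -m creep '[[[0,0,-0.3],0,1],[[0,0,-0.5],0,1],[[-0.4,0.2,-0.5],0,1],[[-0.8,0.31,-0.5],0,1],[[-0.8,0.31,-0.5],0,1],[[-0.8,0.31,-0.5],0,1],[[-0.8,0.31,-0.5],0,1]]' >/dev/null; python3 -m creep '[[[-0.4,0.16,0],0,1],[[-0.83,0.32,0],0,1],[[-0.83,0.32,0],0,1],[[-0.83,0.32,0.2],0,1],[[-0.83,0.32,0.4],0,1],[[-0.83,0.32,0.45],0,1],[[-0.83,0.32,0.45],0,1],[[-0.83,0.32,0.45],0,1]]'
python3 - <<'E'
from h import *
go(.470,-.040,.150,np.radians(-12.4))
E
```

```text
t: 34.55
tool_pos: [0.4695, -0.0407, 0.1655]
orientation: [2.443, 1.972, 0.003]
contact_force: [-0.4, -0.1, -3.4]
opening: 0.0272
grasp_force: 61.0
pos [ 0.4695 -0.0407  0.1655] rows [0.004  0.0013 0.0777] turn 0.0025 q7 -0.501
```

```bash
python3 -m creep '[[[0.004,0,0.03],0,1],[[0.004,0,0.05],0,1],[[0.004,0,0.065],0,1],[[0.004,0,0.075],0,1],[[0.004,0,0.075],0,1],[[0.004,0,0.075],0,1]]'
```

```text
t: 35.3
tool_pos: [0.4688, -0.0408, 0.15]
orientation: [2.445, 1.971, -0.0]
contact_force: [-2.8, -0.8, 9.1]
opening: 0.0273
grasp_force: 62.3
```

Bottle is down. Release it, then go for the pepper mill.

```bash
python3 -m creep '[[[0,0,0],0,-0.3],[[0,0,0],0,-0.3],[[0,0,0],0,-0.3],[[0,0,-0.25],0,-0.3],[[0,0,-0.55],0,-0.4],[[0,0,-0.55],0,-0.4],[[0,0,-0.55],0,-0.4]]' >/dev/null
python3 - <<'E'
from h import *
go(.498,.3215,.15,np.radians(-12.4))
E
```

```text
pos [ 0.468  -0.0407  0.2587] rows [ 1.802  -0.237   0.5426] turn 0.0018 q7 -0.398
```

```bash
python3 -m creep '[[[0.9,-0.12,0],0,-0.4],[[0.9,-0.12,0],0,-0.4],[[0.9,-0.12,0],0,-0.4],[[0.9,-0.12,0],0,-0.4],[[0.9,-0.12,0],0,-0.4]]' >/dev/null;  python3 -m creep '[[[0.9,-0.12,0],0,-0.4],[[0.9,-0.12,0],0,-0.4],[[0.9,-0.12,0],0,-0.4],[[0.9,-0.12,0],0,-0.4],[[0.9,-0.12,0],0,-0.4],[[0.9,-0.12,0.25],0,-0.4],[[0.9,-0.12,0.25],0,-0.4]]'
python3 - <<'E'
from h import *
print(sense()["opening"]);go(.498,.3215,.15,np.radians(-12.4))
E
```

```text
t: 37.67
tool_pos: [0.4967, 0.3169, 0.2058]
orientation: [2.448, 1.968, -0.013]
contact_force: [0.3, 0.2, 0.1]
opening: 0.0599
grasp_force: 0.0
0.059924273677045135
pos [0.4967 0.3169 0.2058] rows [0.026  0.0025 0.2789] turn -0.0001 q7 -1.185
```

```bash
python3 -m creep '[[[0.01,0,0.15],0,-0.4],[[0.01,0,0.28],0,-0.4],[[0.01,0,0.28],0,-0.4],[[0.01,0,0.28],0,-0.4],[[0.01,0,0.28],0,-0.4]]'; python3 -m creep '[[[0,0,0],0,1],[[0,0,0],0,1],[[0,0,0],0,1],[[0,0,0],0,1]]'
python3 - <<'E'
from h import *
go(.4831,.0193,.144,np.radians(-12.4))
E
```

```text
t: 38.3
tool_pos: [0.499, 0.3237, 0.1548]
orientation: [2.446, 1.971, 0.004]
contact_force: [0.2, 0.4, -0.3]
opening: 0.0601
grasp_force: 0.0
t: 38.8
tool_pos: [0.4985, 0.3241, 0.1544]
orientation: [2.445, 1.972, 0.003]
contact_force: [-1.2, -1.1, 6.3]
opening: 0.0399
grasp_force: 60.3
pos [0.4985 0.3241 0.1544] rows [-1.506   0.2469  0.0505] turn 0.0021 q7 -1.229
```

```bash
python3 -m creep '[[[0,0,-0.3],0,1],[[0,0,-0.5],0,1],[[-0.4,0.1,-0.5],0,1],[[-0.75,0.12,-0.5],0,1],[[-0.75,0.12,-0.5],0,1],[[-0.75,0.12,-0.5],0,1],[[-0.75,0.12,-0.5],0,1]]' >/dev/null; python3 -m creep '[[[-0.4,0.06,0],0,1],[[-0.75,0.13,0],0,1],[[-0.75,0.13,0],0,1],[[-0.75,0.13,0.2],0,1],[[-0.75,0.13,0.4],0,1],[[-0.75,0.13,0.45],0,1],[[-0.75,0.13,0.45],0,1],[[-0.75,0.13,0.45],0,1]]'
python3 - <<'E'
from h import *
go(.4835,.021,.1483,np.radians(-12.4))
E
```

```text
t: 40.67
tool_pos: [0.4847, 0.0203, 0.1645]
orientation: [2.444, 1.972, 0.003]
contact_force: [0.6, 0.3, -2.7]
opening: 0.0397
grasp_force: 62.4
pos [0.4847 0.0203 0.1645] rows [ 0.002  -0.007   0.0811] turn 0.0024 q7 -0.668
```

```bash
python3 -m creep '[[[0.002,-0.006,0.03],0,1],[[0.002,-0.006,0.05],0,1],[[0.002,-0.006,0.065],0,1],[[0.002,-0.006,0.075],0,1],[[0.002,-0.006,0.08],0,1],[[0.002,-0.006,0.08],0,1]]'
```

```text
t: 41.42
tool_pos: [0.4827, 0.0208, 0.1484]
orientation: [2.445, 1.972, 0.0]
contact_force: [-5.0, -0.0, 15.1]
opening: 0.0396
grasp_force: 64.3
```

```bash
python3 -m creep '[[[0,0,0],0,-0.3],[[0,0,0],0,-0.3],[[0,0,0],0,-0.3],[[0,0,-0.25],0,-0.3],[[0,0,-0.55],0,-0.4],[[0,0,-0.55],0,-0.4],[[0,0,-0.55],0,-0.4]]' >/dev/null
python3 - <<'E'
from h import *
go(.5824,.339,.15,np.radians(-12.4))
E
```

```text
pos [0.4821 0.02   0.2568] rows [1.6651 0.1519 0.5333] turn 0.0018 q7 -0.563
```

```bash
python3 -m creep '[[[0.83,0.076,0],0,-0.4],[[0.83,0.076,0],0,-0.4],[[0.83,0.076,0],0,-0.4],[[0.83,0.076,0],0,-0.4],[[0.83,0.076,0],0,-0.4]]' >/dev/null;  python3 -m creep '[[[0.82,0.076,0],0,-0.4],[[0.82,0.076,0],0,-0.4],[[0.82,0.076,0],0,-0.4],[[0.82,0.076,0],0,-0.4],[[0.82,0.076,0],0,-0.4],[[0.82,0.076,0.25],0,-0.4],[[0.82,0.076,0.25],0,-0.4]]' > /dev/null; python3 -m creep '[[[0,0,0],0,-0.4]]'
python3 - <<'E'
from h import *
go(.5824,.339,.15,np.radians(-12.4))
E
```

```text
t: 43.92
tool_pos: [0.5827, 0.3354, 0.2085]
orientation: [2.447, 1.97, 0.001]
contact_force: [0.3, -0.1, 0.3]
opening: 0.06
grasp_force: 0.0
pos [0.5827 0.3354 0.2085] rows [ 0.017  -0.0058  0.2926] turn 0.0009 q7 -1.12
```

```bash
python3 -m creep '[[[0.01,-0.003,0.15],0,-0.4],[[0.01,-0.003,0.27],0,-0.4],[[0.01,-0.003,0.29],0,-0.4],[[0.01,-0.003,0.29],0,-0.4],[[0.01,-0.003,0.29],0,-0.4]]'; python3 -m creep '[[[0,0,0],0,1],[[0,0,0],0,1],[[0,0,0],0,1],[[0,0,0],0,1]]'
python3 - <<'E'
from h import *
go(.6053,-.0394,.1440,np.radians(-12.4))
E
```

```text
t: 44.55
tool_pos: [0.5826, 0.339, 0.1509]
orientation: [2.445, 1.972, 0.004]
contact_force: [0.6, -0.9, -0.4]
opening: 0.0596
grasp_force: 0.0
t: 45.05
tool_pos: [0.5823, 0.3391, 0.1505]
orientation: [2.445, 1.972, 0.003]
contact_force: [-0.9, -0.5, 6.8]
opening: 0.0398
grasp_force: 60.7
pos [0.5823 0.3391 0.1505] rows [-1.8252  0.5131  0.0307] turn 0.0019 q7 -1.153
```

```bash
python3 -m creep '[[[0,0,-0.3],0,1],[[0,0,-0.5],0,1],[[-0.4,0.12,-0.5],0,1],[[-0.91,0.25,-0.5],0,1],[[-0.91,0.25,-0.5],0,1],[[-0.91,0.25,-0.5],0,1],[[-0.91,0.25,-0.5],0,1]]' >/dev/null; python3 -m creep '[[[-0.4,0.1,0],0,1],[[-0.91,0.26,0],0,1],[[-0.91,0.26,0],0,1],[[-0.91,0.26,0.2],0,1],[[-0.91,0.26,0.4],0,1],[[-0.91,0.26,0.44],0,1],[[-0.91,0.26,0.44],0,1],[[-0.91,0.26,0.44],0,1]]'
python3 - <<'E'
from h import *
go(.605,-.039,.1444,np.radians(-12.4))
E
```

```text
t: 46.92
tool_pos: [0.6058, -0.038, 0.1629]
orientation: [2.443, 1.972, 0.004]
contact_force: [0.6, 0.4, -1.3]
opening: 0.0398
grasp_force: 61.6
pos [ 0.6058 -0.038   0.1629] rows [-0.0058 -0.0029  0.0925] turn 0.0026 q7 -0.564
```

```bash
python3 -m creep '[[[-0.006,-0.002,0.03],0,1],[[-0.006,-0.002,0.06],0,1],[[-0.006,-0.002,0.075],0,1],[[-0.006,-0.002,0.085],0,1],[[-0.006,-0.002,0.09],0,1],[[-0.006,-0.002,0.09],0,1]]'
```

```text
t: 47.68
tool_pos: [0.6039, -0.0397, 0.1445]
orientation: [2.445, 1.972, -0.0]
contact_force: [-4.8, -0.7, 10.6]
opening: 0.0402
grasp_force: 63.0
```

```bash
python3 -m creep '[[[0,0,0],0,-0.3],[[0,0,0],0,-0.3],[[0,0,0],0,-0.3],[[0,0,-0.25],0,-0.3],[[0,0,-0.55],0,-0.3],[[0,0,-0.9],0,-0.3],[[0,0,-0.9],0,-0.3]]' >/dev/null
python3 -m creep '[[[0.95,0,0],0,-0.3],[[0.95,0,0],0,-0.3],[[0.95,0,0],0,-0.3],[[0.95,0,0],0,-0.3],[[0.95,0,0],0,-0.3],[[0.95,0,0],0,-0.3]]'
python3 - <<'E'
from h import *
d=get_image("top");s=get_image("scene")
cv2.imwrite("pics/end.png",np.hstack([cv2.resize(d["image"][110:310,200:440],(480,400)),cv2.resize(s["image"][120:300,140:356],(480,400))])[:,:])
im=cv2.imread("pics/end.png");cv2.imwrite("pics/end.png",cv2.resize(im,(800,333)))
c=d["image"][160:250,250:340];cv2.imwrite("pics/heads2.png",cv2.resize(c,(540,540),interpolation=2))
E
```

```text
t: 49.3
tool_pos: [0.6442, 0.1434, 0.3225]
orientation: [2.447, 1.968, -0.002]
contact_force: [0.1, 0.3, -0.2]
opening: 0.0556
grasp_force: 0.0
```

View pics/end.png

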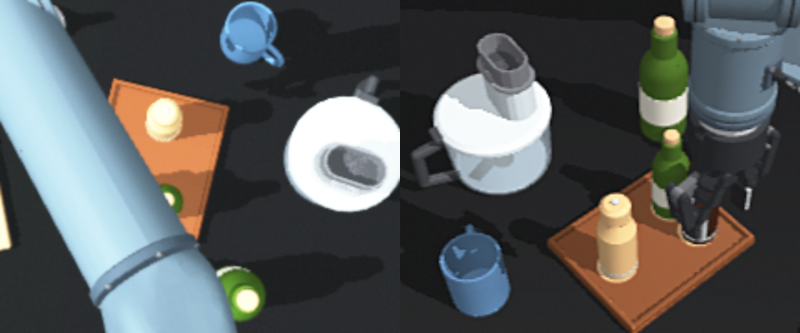

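View pics/heads2.png

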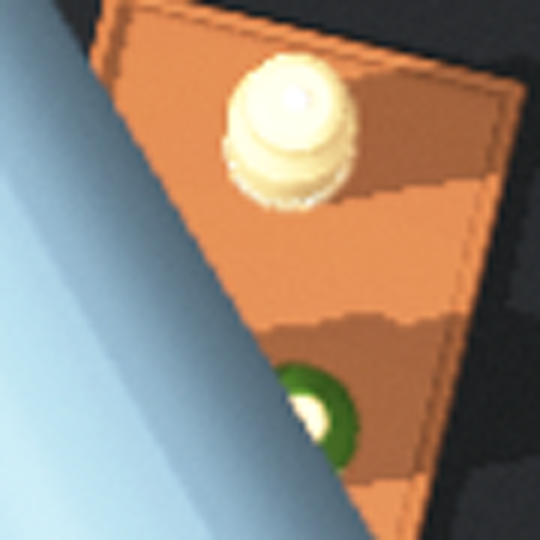

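The salt nut at (295,97) against (298,97) before, and the bottle outline, match their starting places. In the scene view the pepper mill's lower body stands on its round at (700,230), and the pusher is seated at (505,70). Handing in.

```bash
python3 -c "
from station import *
print(job_done())"
```

```text
the job is handed in; nothing more can be done
None
```

The pusher is fully home in the feed tube, and the pepper mill, salt mill and oil bottle are back upright on their own cork rounds. The job is handed in at about 49 s (no verdict came back); the last pictures showed the salt mill and bottle in place, while the pepper mill was partly hidden by the arm.

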